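# Probe the drilled spacers and slide out the blind one

### The arm

A 6-joint arm with a two-finger parallel gripper is mounted at the origin on a cart in front of the work surface, level with it; the furniture and walls round the work are solid. World frame = base frame: x ahead of the robot, y to its left, z up, the work surface at z = 0. Lengths are in mm, angles in rad, forces in N, time in s.
With the tool pointing down it reaches from about 225 to 875 mm from the base axis. Payload 3.4 kg.
Tool frame: the origin (TCP) lies on the centre line of the jaws, within the pads' length; the fingertips stand 19 mm ahead of it and the grasp point (between the pads) is the TCP; z points along the fingers, y is the line along which they close (so a half turn about z gives the same grasp; the last joint's range is limited). The gripper opens to 85 mm and grips with 20 to 120 N. Pads are 22 mm wide; open, the fingers measure 114 mm over their backs; the gripper's body (76 mm by 85 mm) begins 54 mm behind the grasp point. The pads swing forward as they close: fully open they stand 13 mm farther back than shut.
Start: joints at [1.215, 0.276, 1.505, -0, 1.361, -0.121], TCP at [133.787, 559.251, 250.328] pointing down, gripper open.
Joint ranges: [-2.89, 2.89], [-0.75, 2.08], [0.22, 2.7], [-1.18, 4.32], [0.11, 2.71], [-2.7, 2.7]. Speed limits (rad/s): [2.57, 2.57, 3.14, 3.14, 3.14, 3.14].

### API

Orientations are given as a unit quaternion [w, x, y, z].
In Python, from bench import robot gives the robot as it stands. The module is installed in compiled form; this text tells all that it offers.
- The arm moves only by the tool jog_arm, never from a script. Its argument "series" is a list that holds one entry, the list of rows, each a list of 7 numbers: the opening, from -1 (shut) to 1 (fully open), then the shift along the tool's x, y, z in cm, then the turn, a rotation vector about the tool's x, y, z in degrees. In form: [[[claw, tx, ty, tz, ax, ay, az], ...]]. A call has exactly 10 rows; each row shifts and turns the commanded pose from where the row before left it, along the tool's axes as they then stand; what a row does not reach is not made up. A row lasts 1/8 s, in which the tool goes at most 62.5 mm and 10.7 degrees, less where a joint would pass 70% of its speed; a pose out of reach is approached as far as the arm can. A call is refused whole if a number of a shift passes 6.25 or a number of a turn 10.7, either way. A call with a gripper value outside its range is refused whole. The fingers move at their own pace and stop on an object; "newtons" is the grip in N (left out, the last holds). Time passes only in rows, so rows that do not move let the fingers close, or fill a call up. It gives the time, the measured TCP pose, the force, the opening and the grip force at its end, in the units of the state.
- robot.sense(): the state, without advancing time (a new reading comes with each control period).
- robot.read_camera(name): name is "scene" or "top" or "wrist"; returns a dict with "image" (400x640x3 uint8, red, green, blue), "fov_y" (degrees; the focal length in pixels is half the picture's height over the tangent of half this angle, whatever the lens; pixels are square), "cx", "cy" (the principal point, pixels), "k1" (the pictures are not rectified: a ray, as slopes to the right and down, at radius r is drawn at 1 + k1 r^2 times it, then the intrinsics apply), "R" (3x3) and "t" (3): a world point X has camera coordinates R X + t; the wrist camera has in their place "tool_from_camera" (4x4, takes a point from camera to tool coordinates, whose origin is the TCP and whose axes are the flange's). Camera axes: x right, y down, z forward; pixel columns grow to the right and rows downward; lengths in mm; the calibration is good to about 2 mm. A picture is of the moment at which its call begins: read the wrist's pose just before it. There is no depth.
- robot.hand_in(): hands the job in; it is judged then, once.
The state is a dict: "time": time; "joints": joint angles; "dq": joint speeds; "joint_torque": joint torques, N m; "tcp_pos": TCP position; "eef_rot": TCP orientation; "wrist_force": force on the tool from outside, world axes, zero at the start; "wrist_torque": the same for the moment, N m; "grip_width": finger opening in mm; "grasp_force": force on a finger pad.
Only numpy, scipy, OpenCV 4.12 (cv2) and the standard library are available. Lean on these libraries where they do the work, as an engineer would, in place of code of your own. Each camera call takes 0.05 s, during which the arm holds its last target. There are 200 camera calls.

### The job

Take the probe pin from its stand and probe the bore of each aluminium spacer block in the tray to the bottom, one after another from left to right, to find the one block whose bore is blind. Slide that block along its channel, without lifting it, until it is wholly in the red bay at the far end; leave the two through-bored blocks where they stand, and put the pin back upright in its stand. Do not disturb the small things lying around.

Things in the scene. Friction and masses are not known exactly. Their poses are not given: they have to be found in the camera images.
- tray: grey fixed tray, 200 (x, away from the robot) x 192 mm (y, left). Origin: centre of the underside. Three channels along x, 40 mm wide, at y = +64, 0, -64 mm, open towards the robot; floor 10 mm above the origin, ribs between rise 8 mm above the floor. Red bay: channels from x = +12 to +90 mm, closed at +90 by a wall 16 mm above the floor. Blocks start near x = -45 mm
- place_left (a point): starting place in the left channel (tray x = -45, y = +64 mm), on the channel floor
- place_middle (a point): starting place in the middle channel (tray x = -45, y = 0 mm), on the channel floor
- place_right (a point): starting place in the right channel (tray x = -45, y = -64 mm), on the channel floor
- block_a: loose aluminium block, 36 x 36 x 40 mm tall, 0.13 kg; the three look alike. A vertical bore of 14 mm, chamfered 2 mm, in the middle of the top. In two blocks it goes right through (the pin meets the tray floor), in one it is blind, 20 mm deep; which is to be found by probing. Origin: centre of the underside; z up along the bore, x and y as the tray's
- block_b: loose aluminium block, 36 x 36 x 40 mm tall, 0.13 kg; the three look alike. A vertical bore of 14 mm, chamfered 2 mm, in the middle of the top. In two blocks it goes right through (the pin meets the tray floor), in one it is blind, 20 mm deep; which is to be found by probing. Origin: centre of the underside; z up along the bore, x and y as the tray's
- block_c: loose aluminium block, 36 x 36 x 40 mm tall, 0.13 kg; the three look alike. A vertical bore of 14 mm, chamfered 2 mm, in the middle of the top. In two blocks it goes right through (the pin meets the tray floor), in one it is blind, 20 mm deep; which is to be found by probing. Origin: centre of the underside; z up along the bore, x and y as the tray's
- pin: probe pin, 107 mm long, 0.06 kg, loose, upright in its stand: steel shaft 6 mm thick, 50 mm long; above it a collar 24 mm across, 5 mm thick; above that a square orange handle 14 x 14 mm, 55 to 107 mm above the tip. Origin: the tip; z from the tip up to the handle; x, y square to the handle's faces
- pin_tip (a point): lower end of the pin's shaft (the pin's origin)
- pin_grip (a point): point in the middle of the handle, 85 mm above the tip, where to hold it
- stand: black pin stand, fixed, 60 x 60 mm and 58 mm tall, with a vertical hole of 13 mm (2 mm chamfer) through its middle. Origin: centre of the underside. The pin's collar rests on its top, so the tip then stands 8 mm above the origin
- objective_case: small canister with a black cap, 36 mm across, 50 mm tall, loose bystander right of the tray. Origin: centre of the underside
- coverslips: small box with a blue lid, 32 x 32 x 21 mm, loose bystander right of the tray. Origin: centre of the underside
- petri: petri dish, 66 mm across, 15 mm tall, loose bystander left of the tray. Origin: centre of the underside
Things that resemble listed ones, but are neither listed nor needed, are in the scene too. What is shaped like the block_a but orange or purple is not meant.

How it is judged (in metres and radians):
On the way, in this order (a step that is already met when the one before it is completed fails the run):
1. the pin's tip has reached the bottom of the bore of the block standing at the left place (within 5 mm of the blind floor, or within 9 mm of the tray floor in a through bore) (((horizontal distance between block_a and place_left below 0.025 m and horizontal distance between pin_tip and block_a below 0.007 m and angle between pin's own z axis and vertical below 0.3 rad and z of pin_tip in the frame of block_a below 0.009 m) or (horizontal distance between block_b and place_left below 0.025 m and horizontal distance between pin_tip and block_b below 0.007 m and angle between pin's own z axis and vertical below 0.3 rad and z of pin_tip in the frame of block_b below 0.025 m) or (horizontal distance between block_c and place_left below 0.025 m and horizontal distance between pin_tip and block_c below 0.007 m and angle between pin's own z axis and vertical below 0.3 rad and z of pin_tip in the frame of block_c below 0.009 m))), for 0.1 s.
2. the pin's tip has reached the bottom of the bore of the block standing at the middle place (within 5 mm of the blind floor, or within 9 mm of the tray floor in a through bore) (((horizontal distance between block_a and place_middle below 0.025 m and horizontal distance between pin_tip and block_a below 0.007 m and angle between pin's own z axis and vertical below 0.3 rad and z of pin_tip in the frame of block_a below 0.009 m) or (horizontal distance between block_b and place_middle below 0.025 m and horizontal distance between pin_tip and block_b below 0.007 m and angle between pin's own z axis and vertical below 0.3 rad and z of pin_tip in the frame of block_b below 0.025 m) or (horizontal distance between block_c and place_middle below 0.025 m and horizontal distance between pin_tip and block_c below 0.007 m and angle between pin's own z axis and vertical below 0.3 rad and z of pin_tip in the frame of block_c below 0.009 m))), for 0.1 s.
3. the pin's tip has reached the bottom of the bore of the block standing at the right place (within 5 mm of the blind floor, or within 9 mm of the tray floor in a through bore) (((horizontal distance between block_a and place_right below 0.025 m and horizontal distance between pin_tip and block_a below 0.007 m and angle between pin's own z axis and vertical below 0.3 rad and z of pin_tip in the frame of block_a below 0.009 m) or (horizontal distance between block_b and place_right below 0.025 m and horizontal distance between pin_tip and block_b below 0.007 m and angle between pin's own z axis and vertical below 0.3 rad and z of pin_tip in the frame of block_b below 0.025 m) or (horizontal distance between block_c and place_right below 0.025 m and horizontal distance between pin_tip and block_c below 0.007 m and angle between pin's own z axis and vertical below 0.3 rad and z of pin_tip in the frame of block_c below 0.009 m))), for 0.1 s.
At the end, for the whole second after the job is handed in: Blind block flat and upright in the red bay (centre over 30 mm past the tray centre along tray x); through-bored blocks upright within 20 mm of their starts; pin upright in its stand (axis within 8 mm, height within 6 mm); bystanders within 30 mm of their starts; blocks and pin at rest (z of block_a in the frame of tray between 0.005 and 0.015 m and angle between each of block_a, block_b, block_c's own z axis and vertical below 0.1 rad and linear speed of each of block_a, block_b, block_c, pin below 0.02 m/s and distance of each of block_a, block_c from where it was at the start of the episode below 0.02 m and z of block_b in the frame of tray between 0.005 and 0.015 m and x of block_b in the frame of tray between 0.03 and 0.09 m and y of block_b in the frame of tray between -0.09 and 0.09 m and z of block_c in the frame of tray between 0.005 and 0.015 m and horizontal distance between pin and stand below 0.008 m and z of pin in the frame of stand between 0.003 and 0.014 m and angle between pin's own z axis and vertical below 0.12 rad and distance of each of objective_case, coverslips, petri from where it was at the start of the episode below 0.03 m); the robot touches nothing.
It fails at once if a block is lifted off the tray floor (more than 12 mm) (z of any of block_a, block_b, block_c in the frame of tray above 0.022 m).
It fails at once if a bystander (canister, coverslip box, petri dish) is pushed away by more than 30 mm or knocked over (distance of any of objective_case, coverslips, petri from where it was at the start of the episode above 0.03 m or angle between any of objective_case, coverslips, petri's own z axis and vertical above 0.6 rad).
It also fails if it takes over 67 s, if anything falls off the work surface, if the arm or the gripper's body presses on something with over 40 N, if the wrist force passes 120 N, or if a joint passes its speed limit or range.

## Working session

There is one attempt and no reset: what is moved stays moved. The work goes in short steps, Python scripts to look and compute and a tool call to move; the robot and the scene stay as the last step left them, time stands still between calls to the robot, and variables do not carry over. Pictures are saved under pics/ and viewed, at most 10 in all, crops included, and the job is handed in when it is done.

Besides the shell and the picture viewer there is one more tool, called after "Emit:" as name(argument=value, ...) on one line, values as JSON. jog_arm: Moves the arm, as the interface text tells. Its arguments: {"type":"object","properties":{"series":{"type":"array"},"newtons":{"type":"number"}},"required":["series"]}

```bash
mkdir -p pics
cat > h.py <<'E'
import numpy as np, cv2
from bench import robot
from scipy.spatial.transform import Rotation as Rot
def tool():
    s=robot.sense(); q=s["eef_rot"]; return Rot.from_quat([q[1],q[2],q[3],q[0]]).as_matrix(), np.array(s["tcp_pos"])
def cam(n):
    RT=tool(); c=robot.read_camera(n)
    if n=="wrist":
        T=np.array(c["tool_from_camera"]); Rw=RT[0]@T[:3,:3]; o=RT[0]@T[:3,3]+RT[1]
    else:
        Rw=np.array(c["R"]).T; o=-Rw@np.array(c["t"])
    c["Rw"]=Rw; c["o"]=o; return c
def ray(c,u,v):
    f=200/np.tan(np.radians(c["fov_y"])/2)
    K=np.array([[f,0,c["cx"]],[0,f,c["cy"]],[0,0,1]])
    p=cv2.undistortPoints(np.array([[[u,v]]],float),K,np.array([c["k1"],0,0,0.]))[0,0]
    return c["Rw"]@np.array([p[0],p[1],1])
def onz(c,u,v,z):
    d=ray(c,u,v); return c["o"]+d*(z-c["o"][2])/d[2]
def proj(c,X):
    f=200/np.tan(np.radians(c["fov_y"])/2); x=c["Rw"].T@(np.array(X,float)-c["o"]); a=x[:2]/x[2]
    return a*(1+c["k1"]*(a@a))*f+[c["cx"],c["cy"]]
def save(c,n): cv2.imwrite("pics/"+n,c["image"][:,:,::-1])
E
python3 - <<'E'
from h import *
for n in("top","scene"):
    c=cam(n); save(c,n+"0.png"); print(n,c["o"].round(),c["fov_y"],c["k1"],c["cx"],c["cy"])
s=robot.sense(); print(s); print(tool()[0].round(3))
print(cam("wrist")["tool_from_camera"])
E
```

```text
top [ 439.   61. 1364.] 43.28847693460446 -0.16424104744683418 322.25401105545245 200.36119569768974
scene [ -55. -593.  690.] 48.37259842915904 -0.07788392034771836 318.8025091499445 194.17952789952835
{'time': 0.1, 'joints': array([ 1.21496325e+00,  2.76514244e-01,  1.50602549e+00, -1.44677322e-05,
        1.36068972e+00, -1.21046305e-01]), 'dq': array([-0.00089184, -0.00029356, -0.0033411 ,  0.0011592 , -0.00159173,
        0.00044504]), 'joint_torque': array([ 7.73051142e-04, -4.17692149e+01, -2.46406353e+01, -4.84596683e-05,
        5.81167988e-03,  1.70911085e-05]), 'tcp_pos': array([133.64435526, 558.79313005, 249.52861339]), 'eef_rot': array([-1.86421234e-04,  1.17122389e-01,  9.93117151e-01, -7.96913855e-04]), 'wrist_force': array([ 0.78062   , -0.41760752, -0.79007002]), 'wrist_torque': array([-0.00504178,  0.01315162,  0.05092967]), 'grasp_force': 0.0, 'grip_width': 85.71751763997902}
[[-0.973  0.233 -0.001]
 [ 0.233  0.973 -0.002]
 [ 0.    -0.002 -1.   ]]
[[ 2.75102932e-04 -9.45126215e-01 -3.26705312e-01  8.49372235e+01]
 [ 9.99998790e-01  7.60311303e-04 -1.35745434e-03  1.29124908e+00]
 [ 1.53136343e-03 -3.26704544e-01  9.45125281e-01 -1.22716049e+02]
 [ 0.00000000e+00  0.00000000e+00  0.00000000e+00  1.00000000e+00]]
```

View pics/top0.png

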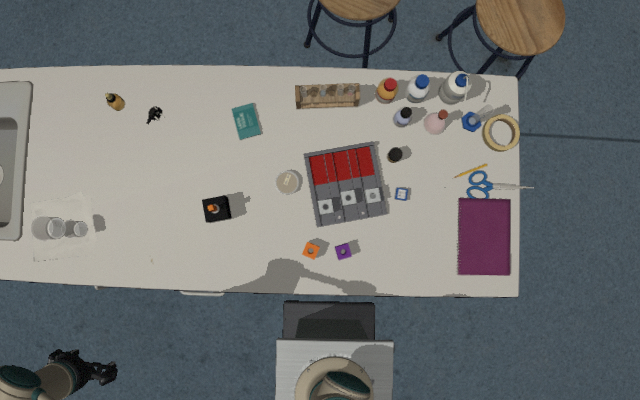

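View pics/scene0.png

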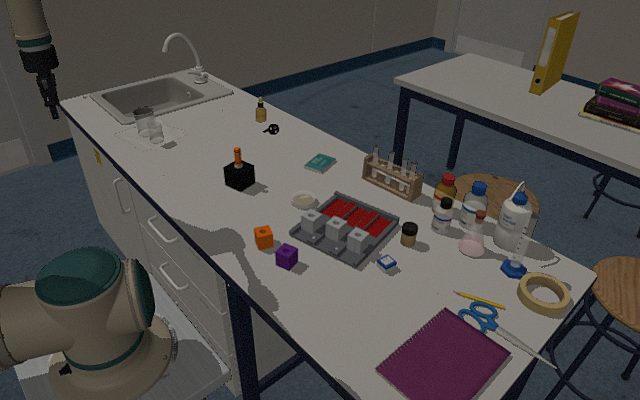

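The top view shows the stand at about (216,209) with the pin's orange handle at (212,209). The blocks' bores are at about (326,206), (349,198) and (373,196). The tray's red bay is towards the far side, turned by a few degrees. The decoys are at (311,250) and (343,251), the petri dish at (288,182), the canister at (395,155) and the coverslip box at (402,194).

Run:
```python
from h import *
c=cam("top"); im=c["image"]; hsv=cv2.cvtColor(im,cv2.COLOR_RGB2HSV)
crop=lambda m,b:[(round(float(p[:,1].mean())+0,1),round(float(p[:,0].mean()),1),len(p)) for p in [np.argwhere(m)] if len(p)]
def blob(m,x0,x1,y0,y1):
    z=np.zeros(m.shape,np.uint8); z[y0:y1,x0:x1]=m[y0:y1,x0:x1]
    n,l,s,ce=cv2.connectedComponentsWithStats(z); return [(s[i,4],ce[i].round(1)) for i in range(1,n) if s[i,4]>=4]
org=((hsv[...,0]<18)&(hsv[...,1]>130)&(hsv[...,2]>90)).astype(np.uint8)
b=blob(org,195,240,190,230); print("pin",b)
for a,ce in b: print(onz(c,*ce,115))
blk=(hsv[...,2]<45).astype(np.uint8)
print("stand",[(a,ce,onz(c,*ce,58)) for a,ce in blob(blk,195,250,185,230) ])
wh=((im.min(2)>150)).astype(np.uint8)
for a,ce in blob(wh,312,385,180,220): print("block",a,ce,onz(c,*ce,50))
red=((hsv[...,0]<8)|(hsv[...,0]>172))&(hsv[...,1]>150)
m=np.zeros(red.shape,np.uint8); m[140:190,300:385]=red[140:190,300:385]
box=cv2.boxPoints(cv2.minAreaRect(cv2.findNonZero(m))); P=np.array([onz(c,*p,14)for p in box]); print(P.round(),P.mean(0))
d=cv2.resize(im[130:235,195:390],None,fx=4,fy=4,interpolation=cv2.INTER_CUBIC); cv2.imwrite("pics/crop0.png",d[:,:,::-1])
```

```text
pin [(np.int32(35), array([209.9, 207.4]))]
[495.83052753 325.74695158 115.        ]
stand [(np.int32(475), array([217. , 208.7]), array([495.53970839, 318.94258792,  58.        ]))]
block 117 [372.3 195. ] [542.44857583 -85.73150678  50.        ]
block 125 [348.  197.2] [534.99137678 -22.00615527  50.        ]
block 126 [325.3 206.3] [509.62231086  36.81411665  50.        ]
block 32 [312.7 213.2] [490.75350864  69.23325346  50.        ]
block 58 [376.3 217.9] [482.64672111 -97.386096    50.        ]
[[645.  86.  14.]
 [680. -77.  14.]
 [603. -93.  14.]
 [569.  70.  14.]] [624.17326219  -3.81235241  14.        ]
```

View pics/crop0.png

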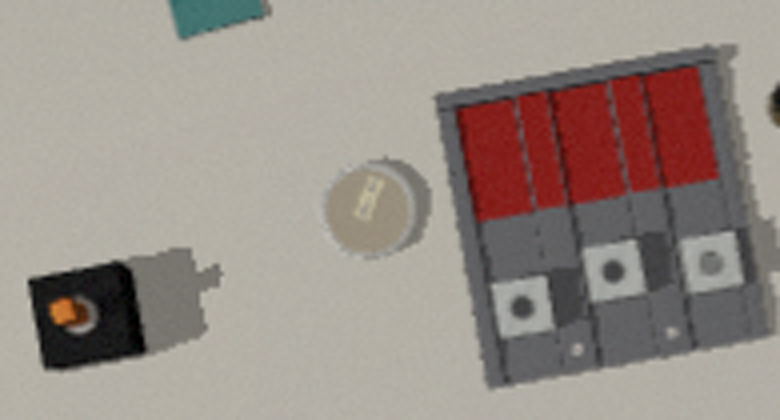

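The crop shows the stand and the collar-topped pin, and the tray turned about +12°. The bores are at crop (522,307), (613,271) and (711,263), and the right bore looks shallower. Next I move above the stand.

Emit:
jog_arm(series=[[[1, -5.1, -1.85, 0.4, 0, 0, 0], [1, -5.1, -1.85, 0.4, 0, 0, 0], [1, -5.1, -1.85, 0.4, 0, 0, 0], [1, -5.1, -1.85, 0.4, 0, 0, 0], [1, -5.1, -1.85, 0.4, 0, 0, 0], [1, -5.1, -1.85, 0.4, 0, 0, 0], [1, -5.1, -1.85, 0.4, 0, 0, 0], [1, -5.1, -1.85, 0.4, 0, 0, 0], [1, 0, 0, 0, 0, 0, -10.7], [1, 0, 0, 0, 0, 0, -10.7]]], newtons=40)

```text
time: 1.45
tcp_pos: [496.8, 319.5, 217.7]
eef_rot: [-0.001, -0.071, 0.997, -0.0]
wrist_force: [-0.2, -0.4, 0.1]
grip_width: 85.3
grasp_force: 0.0
```

Run:
```python
from h import *
R,t=tool(); print(t,R.round(3))
c=cam("wrist"); save(c,"w1.png")
im=c["image"]; hsv=cv2.cvtColor(im,cv2.COLOR_RGB2HSV)
org=((hsv[...,0]<20)&(hsv[...,1]>130)&(hsv[...,2]>60)).astype(np.uint8)
n,l,s,ce=cv2.connectedComponentsWithStats(org)
for i in range(1,n):
  if s[i,4]>50: print(s[i],ce[i])
```

```text
[496.83553616 319.4865134  217.68366764] [[-0.99  -0.142 -0.001]
 [-0.142  0.99  -0.   ]
 [ 0.001 -0.    -1.   ]]
[  15    0   76   54 2945] [51.65534805 26.7901528 ]
[313 178  23  39 655] [322.8259542  197.96946565]
[  40  209   49   64 1106] [ 65.03707052 241.91772152]
[  0 211  38  36 490] [ 16.07346939 224.53265306]
[ 27 233  27  44 332] [ 39.56626506 258.36746988]
[  4 247  27  25 186] [ 15.64516129 258.26344086]
```

View pics/w1.png

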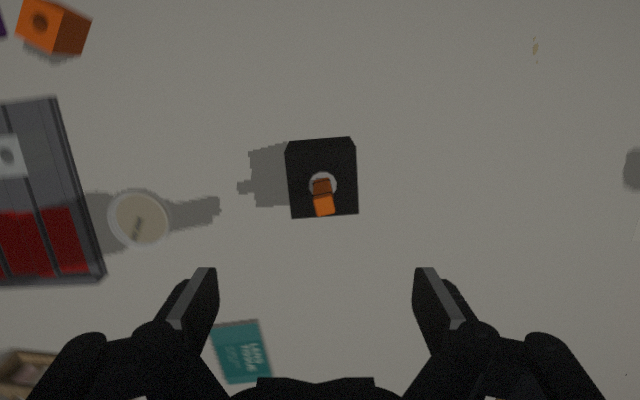

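The wrist view shows the handle's top face at about (324,205), the collar at (322,184), and the stand's top edge from (292,219) to (358,213). Now I compute positions and yaw.

Run:
```python
from h import *
c=cam("wrist"); im=c["image"]; hsv=cv2.cvtColor(im,cv2.COLOR_RGB2HSV)
a=hsv[170:225,300:345]; m=((a[...,0]<20)&(a[...,1]>130)).astype(np.uint8)
v=a[...,2]; print(np.percentile(v[m>0],[5,25,50,75,95]))
top=(m>0)&(v>150); p=np.argwhere(top); print(len(p))
pts=(p[:,::-1]+[300,170]).astype(np.float32); rc=cv2.minAreaRect(pts); print(rc)
W=np.array([onz(c,*q,115)[:2] for q in cv2.boxPoints(rc)]); print(W.round(1),"centre",W.mean(0)); 
e=np.diff(W,axis=0); print(np.hypot(*e.T),np.degrees(np.arctan2(e[:,1],e[:,0])))
# collar white ring
w=((im[165:205,300:345].min(2)>120)).astype(np.uint8); q=np.argwhere(w); print("collar",q.min(0)+[165,300],q.max(0)+[165,300])
dk=(hsv[...,2]<50).astype(np.uint8); dk[:, :270]=0; dk[:,380:]=0; dk[230:]=0;dk[:125]=0
S=cv2.minAreaRect(cv2.findNonZero(dk)); print(S)
for px in[(292,219),(358,213)]: print(onz(c,*px,58))
```

```text
[ 54.  80.  94. 144. 147.]
0
((0.0, 0.0), (0.0, 0.0), 0.0)
[[388.7 106.1]
 [388.7 106.1]
 [388.7 106.1]
 [388.7 106.1]] centre [388.6979333  106.10829877]
[0. 0. 0.] [0. 0. 0.]Traceback (most recent call last):
  File "<stdin>", line 10, in <module>
    return umr_minimum(a, axis, None, out, keepdims, initial, where)
ValueError: zero-size array to reduction operation minimum which has no identity
```

Run:
```python
from h import *
c=cam("wrist"); im=c["image"]; hsv=cv2.cvtColor(im,cv2.COLOR_RGB2HSV)
a=hsv[170:225,300:345]; m=((a[...,0]<20)&(a[...,1]>130)); p=np.argwhere(m&(a[...,2]>120))
rc=cv2.minAreaRect((p[:,::-1]+[300,170]).astype(np.float32)); print(len(p),rc)
W=np.array([onz(c,*q,115)[:2] for q in cv2.boxPoints(rc)]); print(W.round(1),"centre",W.mean(0)); 
e=np.diff(W,axis=0); print(np.hypot(*e.T),np.degrees(np.arctan2(e[:,1],e[:,0])))
print(onz(c,322,185,63))
P=[onz(c,*px,58) for px in[(292,219),(358,213)]]; print(P, proj(c,tool()[1]))
b=cam("top"); print(b["o"])
```

```text
299 ((323.1764831542969, 206.2058868408203), (16.97749137878418, 17.705097198486328), 75.96376037597656)
[[490.5 318.5]
 [485.7 329.8]
 [497.4 334.5]
 [502.2 323. ]] centre [493.95668703 326.45870749]
[12.26574185 12.55270986 12.4735659 ] [112.74657102  22.0003326  -67.00398055]
[494.01010589 326.54580651  63.        ]
[array([530.18264589, 305.07087685,  58.        ]), array([516.51399341, 361.9165915 ,  58.        ])] [312.63278228 294.22686625]
[ 438.91242197   61.22402149 1364.19973085]
```

Emit:
jog_arm(series=[[[1, 0.18, 0.73, 2, 0, 0, 0], [1, 0, 0, 2, 0, 0, -10.7], [1, 0, 0, 3, 0, 0, 0], [1, 0, 0, 3, 0, 0, 0], [1, 0, 0, 2.47, 0, 0, 0], [1, 0, 0, 0, 0, 0, 0], [-1, 0, 0, 0, 0, 0, 0], [-1, 0, 0, 0, 0, 0, 0], [-1, 0, 0, 0, 0, 0, 0], [-1, 0, 0, 0, 0, 0, 0]]], newtons=40)

```text
time: 2.9
tcp_pos: [493.6, 327.5, 94.3]
eef_rot: [0.001, -0.162, 0.987, 0.0]
wrist_force: [-1.5, 0.4, 4.9]
grip_width: 13.5
grasp_force: 40.1
```

Emit:
jog_arm(series=[[[-1, 0, 0, -2, 0, 0, 0], [-1, 0, 0, -4.5, 0, 0, 0], [-1, 0, 0, -3, 0, 0, 0], [-1, 1.28, -4.66, 0, 0, 0, 0], [-1, 1.28, -4.66, 0, 0, 0, 0], [-1, 1.28, -4.66, 0, 0, 0, 0], [-1, 1.28, -4.66, 0, 0, 0, 0], [-1, 1.28, -4.66, 0, 0, 0, 0], [-1, 1.28, -4.66, 0, 0, 0, 0], [-1, 0, 0, 0, 0, 0, 0]]], newtons=40)

```text
time: 4.15
tcp_pos: [510.2, 35.0, 188.7]
eef_rot: [0.0, -0.16, 0.987, -0.0]
wrist_force: [-0.3, 0.6, -1.3]
grip_width: 13.5
grasp_force: 39.4
```

Run:
```python
from h import *
R,t=tool(); print(t,R.round(3),robot.sense()["wrist_force"])
c=cam("wrist"); save(c,"w2.png"); print(c["o"], "tip pred",proj(c,t-[0,0,86.3]))
for n,P in dict(l=(510,37,50),m=(535,-22,50),r=(542,-86,50)).items(): print(n,proj(c,P))
```

```text
[510.17789114  34.98888287 188.72228326] [[-0.949 -0.315  0.   ]
 [-0.315  0.949 -0.001]
 [-0.    -0.001 -1.   ]] [-0.33406295  0.55144431 -1.33051281]
[429.81668838   9.89998815 311.43402966] tip pred [313.49602835 216.78945023]
l [316.40861975 192.72363978]
m [236.99535964 198.73127719]
r [157.94005884 182.66335549]
```

View pics/w2.png

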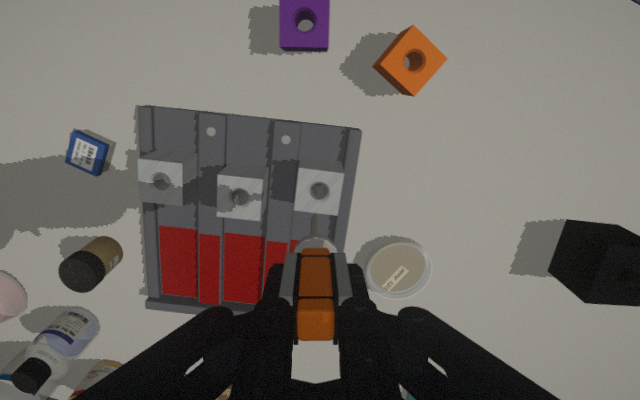

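The wrist view shows the bores at about (319,190), (240,197) and (161,181). The shaft runs down from the collar with its tip near (315,215), matching the prediction. I'll refine these with masks.

```bash
cat > bores.py <<'E'
from h import *
R,t=tool(); c=cam("wrist"); g=cv2.cvtColor(c["image"],cv2.COLOR_RGB2GRAY)
import sys
for P in eval(sys.argv[1]):
    u,v=proj(c,P); u,v=int(round(u)),int(round(v)); k=13; a=g[v-k:v+k+1,u-k:u+k+1].astype(float)
    th=(np.percentile(a,8)+np.percentile(a,75))/2
    n,l,s,ce=cv2.connectedComponentsWithStats((a<th).astype(np.uint8))
    for i in range(1,n):
        if s[i,4]>40: x=ce[i]+[u-k,v-k]; print(P,s[i],x.round(1),onz(c,*x,50).round(1))
z=g[195:240,300:330].astype(int); print(t)
print(z[::3,::2])
E
python3 bores.py "[(510,37,50),(535,-22,50),(542,-86,50)]"
```

```text
(510, 37, 50) [  7   2  19  18 263] [316.5 189.9] [507.5  38.3  50. ]
(535, -22, 50) [  4   3  23  17 293] [235.6 196.1] [533.  -21.6  50. ]
(542, -86, 50) [  0   3  27  24 443] [155.8 185.6] [544.8 -85.2  50. ]
[509.96920486  36.77489007 188.65981759]
[[142 144 140 143 129  92  83  71  82  75  76  78 107 122 139]
 [142 141 144 138 143 136 110  92  88  94 106 120 128 140 145]
 [142 144 141 140 136 140 135 137 132 130 134 140 141 145 141]
 [143 139 136 139 138 138 144 144 143 142 143 142 142 143 144]
 [140 136 137 140 139 143 144 142 137 142 143 142 144 139 140]
 [129 135 132 142 142 143 140 142 141 140 143 143 139 140 141]
 [ 84  85  83  84  82  88  85  85  97 110 120 129 134 132 136]
 [ 81  83  82  84  85  83  70  73  73  83  84  85  83  82  61]
 [ 85  85  82  84  85  77  67  73  74  87  84  86  84  77  61]
 [ 83  83  81  82  81  78  66  69  76  84  80  82  86  87  60]
 [ 82  83  85  85  81  75  68  71  77  84  85  82  86  78  60]
 [ 84  82  86  83  85  78  67  70  75  84  85  78  83  59  58]
 [ 79  81  83  84  83  76  67  72  77  85  83  85  82  77  61]
 [ 83  85  82  81  81  73  70  72  72  76  82  83  86  58  60]
 [ 83  78  72  73  73  74  76  88  96  89  82  80  81  82  67]]
```

Emit:
jog_arm(series=[[[-1, 0.14, 0.15, 0, 0, 0, 0], [-1, 0, 0, 2, 0, 0, 0], [-1, 0, 0, 1.5, 0, 0, 0], [-1, 0, 0, 0, 0, 0, 0], [-1, 0, 0, 0.7, 0, 0, 0], [-1, 0, 0, 0.5, 0, 0, 0], [-1, 0, 0, 0.5, 0, 0, 0], [-1, 0, 0, 0.5, 0, 0, 0], [-1, 0, 0, 0, 0, 0, 0], [-1, 0, 0, 0, 0, 0, 0]]])

```text
time: 5.5
tcp_pos: [508.3, 38.8, 131.7]
eef_rot: [0.0, -0.162, 0.987, 0.0]
wrist_force: [0.1, -0.6, -0.6]
grip_width: 13.6
grasp_force: 39.4
```

Run:
```python
from h import *
s=robot.sense(); print(s["tcp_pos"],s["wrist_force"],s["wrist_torque"])
c=cam("wrist"); d=c["image"][130:330,220:420]; d=cv2.resize(d,None,fx=3,fy=3,interpolation=cv2.INTER_CUBIC)
cv2.imwrite("pics/w3.png",cv2.convertScaleAbs(d[:,:,::-1],alpha=1.5))
```

```text
[508.3223953   38.8131758  131.66826664] [ 0.08232915 -0.63617243 -0.6062091 ] [ 0.0591142  -0.01280112 -0.00387337]
```

View pics/w3.png

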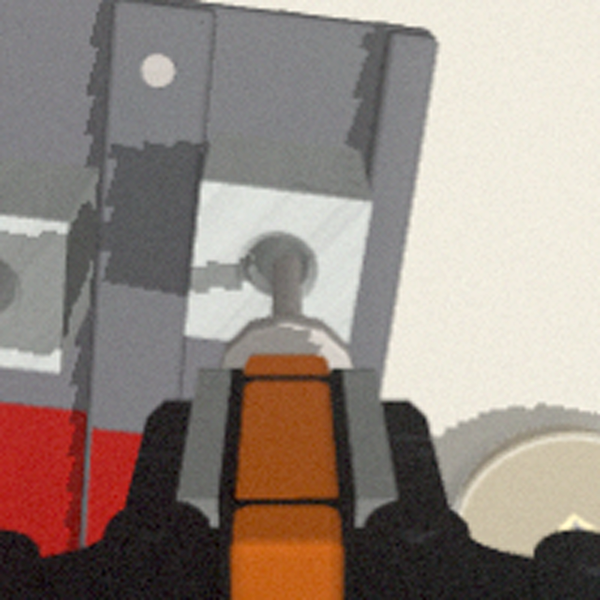

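The pin's shaft is inside the bore: rim centre at crop (281,264), shaft at (288,280), so about 1.5 mm to the right. I'll correct that and go on down.

Emit:
jog_arm(series=[[[-1, 0, -0.15, 0, 0, 0, 0], [-1, 0, 0, 0.5, 0, 0, 0], [-1, 0, 0, 0.5, 0, 0, 0], [-1, 0, 0, 0.2, 0, 0, 0], [-1, 0, 0, 0.2, 0, 0, 0], [-1, 0, 0, 0.2, 0, 0, 0], [-1, 0, 0, 0.2, 0, 0, 0], [-1, 0, 0, 0.1, 0, 0, 0], [-1, 0, 0, 0, 0, 0, 0], [-1, 0, 0, 0, 0, 0, 0]]])

```text
time: 6.8
tcp_pos: [508.7, 37.5, 112.7]
eef_rot: [0.0, -0.162, 0.987, 0.0]
wrist_force: [0.4, 0.1, -1.0]
grip_width: 13.8
grasp_force: 39.4
```

Emit:
jog_arm(series=[[[-1, 0, 0, 0.4, 0, 0, 0], [-1, 0, 0, 0.3, 0, 0, 0], [-1, 0, 0, 0.3, 0, 0, 0], [-1, 0, 0, 0.2, 0, 0, 0], [-1, 0, 0, 0.15, 0, 0, 0], [-1, 0, 0, 0, 0, 0, 0], [-1, 0, 0, 0, 0, 0, 0], [-1, 0, 0, 0, 0, 0, 0], [-1, 0, 0, 0, 0, 0, 0], [-1, 0, 0, 0, 0, 0, 0]]])

```text
time: 8.05
tcp_pos: [508.7, 37.5, 99.1]
eef_rot: [0.0, -0.162, 0.987, 0.0]
wrist_force: [-0.2, -0.5, -0.8]
grip_width: 13.2
grasp_force: 39.4
```

Emit:
jog_arm(series=[[[-1, 0, 0, -1.5, 0, 0, 0], [-1, 0, 0, -2, 0, 0, 0], [-1, 0, 0, -2.5, 0, 0, 0], [-1, 0, 0, 0, 0, 0, 0], [-1, -0.2, -2.5, 0, 0, 0, 0], [-1, -0.2, -2.5, 0, 0, 0, 0], [-1, -0.11, -1.47, 0, 0, 0, 0], [-1, 0, 0, 0, 0, 0, 0], [-1, 0, 0, 0, 0, 0, 0], [-1, 0, 0, 0, 0, 0, 0]]])

```text
time: 9.3
tcp_pos: [533.7, -21.5, 159.0]
eef_rot: [-0.0, -0.162, 0.987, 0.0]
wrist_force: [-0.7, 0.3, 0.2]
grip_width: 13.3
grasp_force: 39.4
```

```bash
python3 bores.py "[(508.7,37.5,50),(534,-22,50),(543,-86,50)]" | head -5
python3 - <<'E'
from h import *
c=cam("wrist"); d=c["image"][100:300,120:420]; d=cv2.resize(d,None,fx=2.6,fy=2.6,interpolation=cv2.INTER_CUBIC)
cv2.imwrite("pics/w4.png",cv2.convertScaleAbs(d[:,:,::-1],alpha=1.5))
t=tool()[1]; print(t, "tip crop",(proj(c,t-[0,0,86.3])-[120,100])*2.6)
for P in [(534,-22,50),(543,-86,50),(508.7,37.5,50)]:print((proj(c,P)-[120,100])*2.6)
E
```

```text
(508.7, 37.5, 50) [  3   2  22  19 330] [403.7 197.1] [507.5  37.5  50. ]
(534, -22, 50) [  5   2  21  25 352] [314.7 204.7] [533.3 -20.7  50. ]
(543, -86, 50) [  7   1  20  22 237] [225.6 188.1] [541.7 -84.3  50. ]
[533.74663663 -21.48199125 159.00925273]
[[152 152 149 142 126 107  95  94  95  98 133 146 144 145 149]
[533.91133989 -21.64491551 159.13147633] tip crop [502.06990395 303.9240378 ]
[501.27681149 272.76214837]
[267.68067945 231.14228162]
[736.29411479 256.03994095]
```

View pics/w4.png

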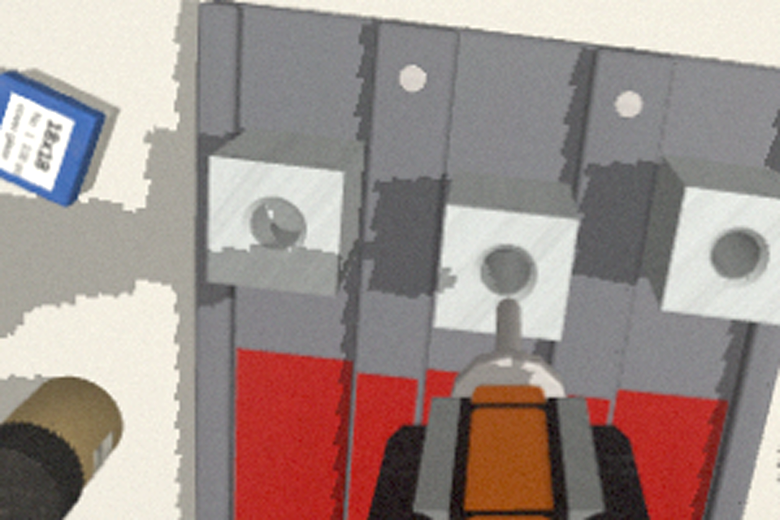

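The crop shows the pin tip at (508,302) and the middle bore at (508,270), which is the expected offset when aligned. The right bore at (278,222) gives about (541,-85.5). I descend into the middle bore.

Emit:
jog_arm(series=[[[-1, 0, 0, 1.8, 0, 0, 0], [-1, 0, 0, 0.6, 0, 0, 0], [-1, 0, 0, 0.4, 0, 0, 0], [-1, 0, 0, 0.5, 0, 0, 0], [-1, 0, 0, 0.5, 0, 0, 0], [-1, 0, 0, 0.3, 0, 0, 0], [-1, 0, 0, 0.2, 0, 0, 0], [-1, 0, 0, 0.2, 0, 0, 0], [-1, 0, 0, 0.1, 0, 0, 0], [-1, 0, 0, 0, 0, 0, 0]]])

```text
time: 10.65
tcp_pos: [534.2, -22.2, 113.1]
eef_rot: [-0.0, -0.162, 0.987, 0.0]
wrist_force: [-0.3, 0.4, -1.0]
grip_width: 13.4
grasp_force: 39.4
```

Tip at about 26.8 mm with no contact, so this one is a through bore too. I go on to the floor.

Emit:
jog_arm(series=[[[-1, 0, 0, 0.4, 0, 0, 0], [-1, 0, 0, 0.3, 0, 0, 0], [-1, 0, 0, 0.3, 0, 0, 0], [-1, 0, 0, 0.2, 0, 0, 0], [-1, 0, 0, 0.2, 0, 0, 0], [-1, 0, 0, 0, 0, 0, 0], [-1, 0, 0, 0, 0, 0, 0], [-1, 0, 0, 0, 0, 0, 0], [-1, 0, 0, 0, 0, 0, 0], [-1, 0, 0, 0, 0, 0, 0]]])

```text
time: 11.9
tcp_pos: [534.3, -22.2, 99.2]
eef_rot: [0.0, -0.162, 0.987, 0.0]
wrist_force: [0.1, 0.4, -0.2]
grip_width: 14.1
grasp_force: 39.4
```

Emit:
jog_arm(series=[[[-1, 0, 0, -1.5, 0, 0, 0], [-1, 0, 0, -2, 0, 0, 0], [-1, 0, 0, -2.5, 0, 0, 0], [-1, 0, 0, 0, 0, 0, 0], [-1, 0.5, -2.4, 0, 0, 0, 0], [-1, 0.5, -2.4, 0, 0, 0, 0], [-1, 0.39, -1.41, 0, 0, 0, 0], [-1, 0, 0, 0, 0, 0, 0], [-1, 0, 0, 0, 0, 0, 0], [-1, 0, 0, 0, 0, 0, 0]]])

```text
time: 13.15
tcp_pos: [540.7, -84.7, 159.0]
eef_rot: [-0.0, -0.162, 0.987, 0.0]
wrist_force: [0.3, -0.1, -1.1]
grip_width: 13.8
grasp_force: 39.4
```

Run:
```python
from h import *
c=cam("wrist"); d=c["image"][120:280,230:430]; d=cv2.resize(d,None,fx=3.5,fy=3.5,interpolation=cv2.INTER_CUBIC)
cv2.imwrite("pics/w5.png",cv2.convertScaleAbs(d[:,:,::-1],alpha=1.5))
t=tool()[1]; print(t, "tip crop",(proj(c,t-[0,0,86.3])-[230,120])*3.5,"bore if aligned",(proj(c,[t[0],t[1],50])-[230,120])*3.5)
```

```text
[540.73451853 -84.80276459 159.07721058] tip crop [291.02160807 339.21973244] bore if aligned [291.70127081 297.48471593]
```

View pics/w5.png

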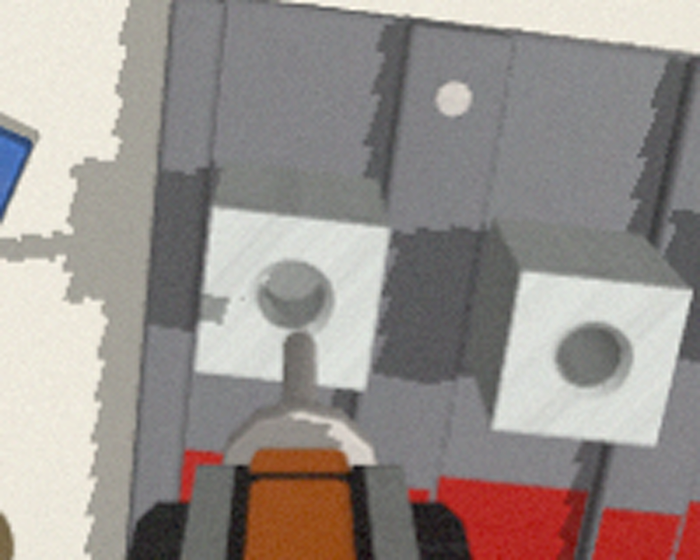

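The bore is at (295,295) and the tip at (300,337), so I need about 1 mm more along −y of the tool. The bore looks light, so it is likely the blind one. I go down gently.

Emit:
jog_arm(series=[[[-1, 0, -0.1, 1.8, 0, 0, 0], [-1, 0, 0, 0.6, 0, 0, 0], [-1, 0, 0, 0.4, 0, 0, 0], [-1, 0, 0, 0.5, 0, 0, 0], [-1, 0, 0, 0.5, 0, 0, 0], [-1, 0, 0, 0.2, 0, 0, 0], [-1, 0, 0, 0.1, 0, 0, 0], [-1, 0, 0, 0.1, 0, 0, 0], [-1, 0, 0, 0.1, 0, 0, 0], [-1, 0, 0, 0.1, 0, 0, 0]]])

```text
time: 14.45
tcp_pos: [541.5, -86.5, 116.0]
eef_rot: [0.0, -0.162, 0.987, -0.0]
wrist_force: [-2.1, 0.2, 9.2]
grip_width: 13.1
grasp_force: 40.7
```

Contact at tip height 30 mm (9 N): the right block is the blind one. I return the pin to its stand.

Emit:
jog_arm(series=[[[-1, 0, 0, 0, 0, 0, 0], [-1, 0, 0, -1.5, 0, 0, 0], [-1, 0, 0, -3, 0, 0, 0], [-1, 0, 0, -4.5, 0, 0, 0], [-1, -0.6, 2.5, 0, 0, 0, 0], [-1, -0.97, 4.52, 0, 0, 0, 0], [-1, -0.97, 4.52, 0, 0, 0, 0], [-1, -0.97, 4.52, 0, 0, 0, 0], [-1, -0.97, 4.52, 0, 0, 0, 0], [-1, -0.97, 4.52, 0, 0, 0, 0]]])

```text
time: 15.7
tcp_pos: [512.5, 170.3, 206.0]
eef_rot: [0.001, -0.162, 0.987, 0.0]
wrist_force: [-0.2, 0.3, -0.2]
grip_width: 13.4
grasp_force: 39.4
```

Emit:
jog_arm(series=[[[-1, -0.97, 4.52, 0, 0, 0, 0], [-1, -0.97, 4.52, 0, 0, 0, 0], [-1, -0.97, 4.52, 0, 0, 0, 0], [-1, -0.3, 2, 0, 0, 0, 0], [-1, 0, 0, 0, 0, 0, 0], [-1, 0, 0, 0, 0, 0, 0], [-1, 0, 0, 0, 0, 0, 0], [-1, 0, 0, 0, 0, 0, 0], [-1, 0, 0, 0, 0, 0, 0], [-1, 0, 0, 0, 0, 0, 0]]])

```text
time: 16.95
tcp_pos: [493.3, 326.3, 205.2]
eef_rot: [0.0, -0.162, 0.987, 0.0]
wrist_force: [0.7, -0.4, -0.5]
grip_width: 13.5
grasp_force: 39.4
```

Run:
```python
from h import *
R,t=tool(); d=np.array([493.6,327.2,0])-t; print(t, "tool shift mm",(R.T@d).round(1))
```

```text
[493.31939542 326.257794   205.16145469] tool shift mm [ -0.5   0.8 205.2]
```

Emit:
jog_arm(series=[[[-1, -0.05, 0.08, 2, 0, 0, 0], [-1, 0, 0, 2, 0, 0, 0], [-1, 0, 0, 1, 0, 0, 0], [-1, 0, 0, 0.5, 0, 0, 0], [-1, 0, 0, 0.5, 0, 0, 0], [-1, 0, 0, 0.5, 0, 0, 0], [-1, 0, 0, 0.5, 0, 0, 0], [-1, 0, 0, 0.5, 0, 0, 0], [-1, 0, 0, 0, 0, 0, 0], [-1, 0, 0, 0, 0, 0, 0]]])

```text
time: 18.2
tcp_pos: [493.5, 327.5, 130.2]
eef_rot: [0.0, -0.162, 0.987, 0.0]
wrist_force: [0.5, -0.9, -0.6]
grip_width: 13.4
grasp_force: 39.4
```

Emit:
jog_arm(series=[[[-1, 0, 0, 1, 0, 0, 0], [-1, 0, 0, 1, 0, 0, 0], [-1, 0, 0, 0.8, 0, 0, 0], [-1, 0, 0, 0.4, 0, 0, 0], [-1, 0, 0, 0.3, 0, 0, 0], [-1, 0, 0, 0, 0, 0, 0], [0.3, 0, 0, 0, 0, 0, 0], [0.3, 0, 0, 0, 0, 0, 0], [0.3, 0, 0, 0, 0, 0, 0], [0.3, 0, 0, 0, 0, 0, 0]]])

```text
time: 19.45
tcp_pos: [493.5, 327.5, 95.3]
eef_rot: [0.0, -0.162, 0.987, 0.0]
wrist_force: [0.9, -0.4, 0.5]
grip_width: 55.7
grasp_force: 0.0
```

Emit:
jog_arm(series=[[[0.3, 0, 0, -3, 0, 0, 0], [0.3, 0, 0, -4, 0, 0, 0], [0.3, 0, 0, -4, 0, 0, 0], [0.3, 1.51, -4.46, 0, 0, 0, 0], [0.3, 1.51, -4.46, 0, 0, 0, 0], [0.3, 1.51, -4.46, 0, 0, 0, 0], [0.3, 1.51, -4.46, 0, 0, 0, 0], [-1, 1.51, -4.46, 0, 0, 0, 0], [-1, 1.51, -4.46, 0, 0, 0, 0], [-1, 1.51, -4.46, 0, 0, 0, 0]]])

```text
time: 20.7
tcp_pos: [493.0, -3.7, 205.3]
eef_rot: [0.0, -0.162, 0.987, -0.0]
wrist_force: [1.2, 0.1, -0.5]
grip_width: 1.2
grasp_force: 0.0
```

Emit:
jog_arm(series=[[[-1, 1.51, -4.46, 0, 0, 0, 0], [-1, 1.51, -4.46, 0, 0, 0, 0], [-1, 0, 0, 0, 0, 0, 6.7], [-1, 0, 0, 3, 0, 0, 0], [-1, 0, 0, 3, 0, 0, 0], [-1, 0, 0, 0, 0, 0, 0], [-1, 0, 0, 0, 0, 0, 0], [-1, 0, 0, 0, 0, 0, 0], [-1, 0, 0, 0, 0, 0, 0], [-1, 0, 0, 0, 0, 0, 0]]])

```text
time: 21.95
tcp_pos: [493.3, -96.4, 145.6]
eef_rot: [0.0, -0.104, 0.995, -0.0]
wrist_force: [0.3, 0.7, -0.1]
grip_width: -0.0
grasp_force: 0.0
```

Run:
```python
from h import *
R,t=tool(); d=np.array([493.3,-96.5,40])-t; print(t,R[:,0].round(3), "tool shift mm",(R.T@d).round(1))
c=cam("top"); im=c["image"]; hsv=cv2.cvtColor(im,cv2.COLOR_RGB2HSV)
a=hsv[185:230,195:240]; print(((a[...,0]<18)&(a[...,1]>130)&(a[...,2]>90)).sum())
g=cv2.resize(im[120:270,190:410],None,fx=3.5,fy=3.5,interpolation=cv2.INTER_CUBIC); cv2.imwrite("pics/t6.png",g[:,:,::-1])
```

```text
[493.28992277 -96.4009559  145.60723838] [-0.978 -0.207 -0.001] tool shift mm [ 1.000e-01 -1.000e-01  1.056e+02]
40
```

View pics/t6.png

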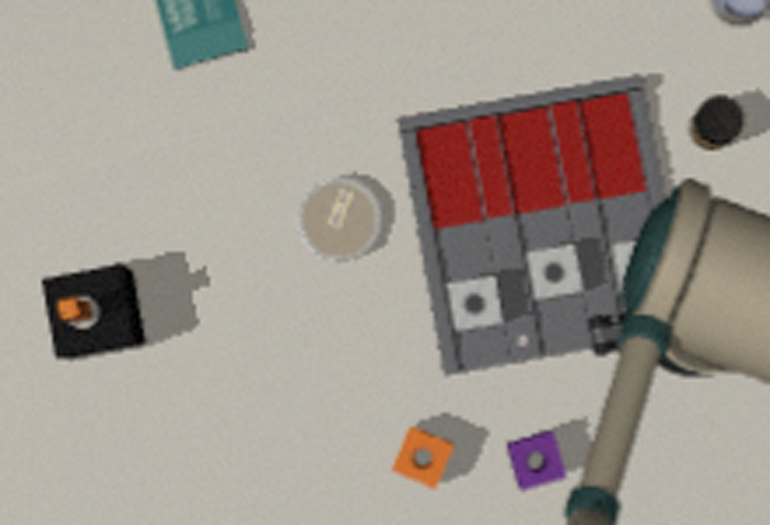

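The top view shows the pin upright in the stand at crop (72,309), the left and middle blocks unmoved, and the gripper behind the right block. Now I lower the closed fingers and push.

Emit:
jog_arm(series=[[[-1, 0, 0, 4, 0, 0, 0], [-1, 0, 0, 3.5, 0, 0, 0], [-1, 0, 0, 2, 0, 0, 0], [-1, 0, 0, 1, 0, 0, 0], [-1, 0, 0, 0, 0, 0, 0], [-1, -0.6, 0, 0, 0, 0, 0], [-1, -0.6, 0, 0, 0, 0, 0], [-1, -0.6, 0, 0, 0, 0, 0], [-1, -0.6, 0, 0, 0, 0, 0], [-1, -0.6, 0, 0, 0, 0, 0]]])

```text
time: 23.25
tcp_pos: [522.3, -90.0, 40.1]
eef_rot: [-0.0, -0.104, 0.995, 0.0]
wrist_force: [-0.7, 0.4, 0.7]
grip_width: 0.4
grasp_force: 0.7
```

Emit:
jog_arm(series=[[[-1, -0.8, 0, 0, 0, 0, 0], [-1, -0.8, 0, 0, 0, 0, 0], [-1, -0.8, 0, 0, 0, 0, 0], [-1, -0.8, 0, 0, 0, 0, 0], [-1, -0.8, 0, 0, 0, 0, 0], [-1, -0.8, 0, 0, 0, 0, 0], [-1, -0.8, 0, 0, 0, 0, 0], [-1, -0.8, 0, 0, 0, 0, 0], [-1, 0, 0, 0, 0, 0, 0], [-1, 0, 0, 0, 0, 0, 0]]])

```text
time: 24.5
tcp_pos: [585.1, -76.9, 40.1]
eef_rot: [0.0, -0.104, 0.995, 0.0]
wrist_force: [0.2, -0.9, -0.5]
grip_width: 0.0
grasp_force: 0.0
```

```bash
cat > blk.py <<'E'
from h import *
t=tool()[1]; ex=np.array([.978,.208]); print("tcp tray",(t[:2]-[574,-14.4])@ex,(t[:2]-[574,-14.4])@[-.208,.978])
c=cam("scene"); im=c["image"]; hsv=cv2.cvtColor(im,cv2.COLOR_RGB2HSV)
w=((hsv[...,1]<40)&(hsv[...,2]>130)).astype(np.uint8); z=np.zeros_like(w); z[195:265,290:410]=w[195:265,290:410]
n,l,s,ce=cv2.connectedComponentsWithStats(z)
for i in range(1,n):
    if s[i,4]>25:
        X=onz(c,*ce[i],50); q=X[:2]-[574,-14.4]; print(s[i],ce[i].round(1),"tray",q@ex,q@[-.208,.978])
E
python3 blk.py
```

```text
tcp tray -2.135376550802477 -63.4226806374482
[290 195  31  34 329] [299.  213.5] tray -66.74342462304128 90.75772767708771
[311 195  22  12 108] [321.2 197.8] tray 18.577810444167685 86.66253656926868
[389 195  21  31 373] [400.5 208.1] tray 101.27948719767033 -93.28161751672388
[327 217  19  11  84] [336.4 221.9] tray -39.69286745513843 1.316052360185189
[394 231   8  15  65] [397.9 237.9] tray -4.3633135476817 -141.35185697199373
[290 237  54  28 620] [312.2 254.8] tray -164.69825922050026 -21.156392756133926
[369 251  36  14 138] [384.7 258.2] tray -81.10117768140525 -149.8985869289956
[381 256  12   9  60] [386.4 260.1] tray -84.13238247803626 -155.66011489289107
```

Emit:
jog_arm(series=[[[-1, -0.8, 0, 0, 0, 0, 0], [-1, -0.8, 0, 0, 0, 0, 0], [-1, -0.7, 0, 0, 0, 0, 0], [-1, 0, 0, 0, 0, 0, 0], [-1, 2, 0, 0, 0, 0, 0], [-1, 3, 0, 0, 0, 0, 0], [-1, 0, 0, -4, 0, 0, 0], [-1, 4, 0, -5, 0, 0, 0], [-1, 6, 0, -5, 0, 0, 0], [-1, 6, 0, -5, 0, 0, 0]]])

```text
time: 25.8
tcp_pos: [425.3, -110.7, 210.3]
eef_rot: [0.0, -0.104, 0.995, -0.0]
wrist_force: [0.1, -0.8, 1.0]
grip_width: 0.0
grasp_force: 0.0
```

Run:
```python
from h import *
c=cam("scene"); d=cv2.resize(c["image"][130:280,200:440],None,fx=1.6,fy=1.6)
w=cam("top"); e=cv2.resize(w["image"][125:240,195:415],None,fx=1.7,fy=2.087)
cv2.imwrite("pics/f.png",np.hstack([d,e])[:,:,::-1])
ex=np.array([.978,.208])
im=w["image"]; m=((im.min(2)>150)).astype(np.uint8); z=np.zeros_like(m); z[140:222,305:388]=m[140:222,305:388]
n,l,s,ce=cv2.connectedComponentsWithStats(z)
for i in range(1,n):
  if s[i,4]>60: q=onz(w,*ce[i],50)[:2]-[574,-14.4]; print(s[i,4],ce[i].round(1),"tray",q@ex,q@[-.208,.978])
print(tool()[1])
```

```text
751 [348.2 149.6] tray 83.8766458737031 -23.543733677574377
126 [365.6 158.7] tray 51.82638755952245 -64.11818057547731
318 [308.1 201.9] tray -32.927767443137476 105.50130914166422
137 [348.2 197.2] tray -39.870800075209345 0.09747658742541083
134 [325.3 206.2] tray -52.062054947722615 63.39612160005013
145 [374.6 219. ] tray -108.57837646139834 -57.263328804163876
[ 424.3672079  -111.19189357  212.92546404]
```

View pics/f.png

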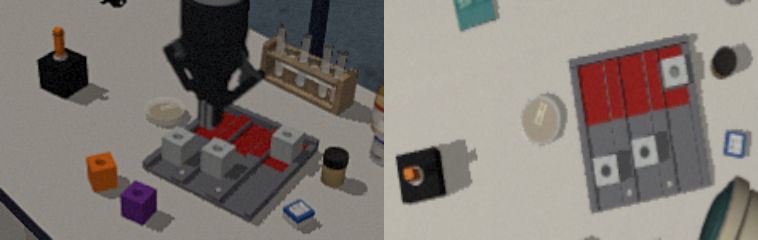

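The picture shows the blind block wholly in the red bay (tray x about 52 mm), the other two blocks in place, the pin upright in its stand, and the bystanders undisturbed.

```bash
python3 -c "
from bench import robot
print(robot.hand_in())"
```

```text
the job is handed in; nothing more can be done
None
```

The job is handed in: all three bores were probed from left to right, the right-hand block turned out to be the blind one and now stands in the red bay (centre about 52 mm past the tray centre), the other two blocks look unmoved, and the pin is upright in its stand. The hand-in gave no verdict.

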